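# Lock the curing box and hold its air lever open

## Task

Pressurise the curing box on the dental bench. First swing the standing hasp over so it lies flat on the shut lid, over the staple; then flip the lever's safety catch up and all the way over to its far side, clear of the lever, and only then pull the lever by its bar towards the front of the stand as far as it goes. Finish with the gripper still on the bar, holding the spring-loaded lever fully pulled, and leave the other small things on the bench where they are.

Things in the scene. Friction and masses are not known exactly. Their poses are not given: they have to be found in the camera images.
- curing_box: Fixed white box 170 x 180 mm, its shut metal lid's top at z = 105 mm (half a clear window). Origin: underside centre; -x its front (round gauge), y its left, z up. Hasp hinge line parallel to x at y = -100, z = 109 mm. Staple on the lid at x = 0, y = -59 mm, 16 x 6 mm (x, y), top at z = 127 mm. Box and valve stand may swap places; each is turned up to 20 degrees.
- hasp (a joint): Hasp's hinge angle, rad: 0 = flat on the lid along the box's +y, staple through its slot (wanted); pi/2 = upright; limit 2.3 = leaning out to -y. Starts 1.5 to 2.2. Stiff: stays where left, under 1.5 N at its end moves it. Steel plate 34 mm wide (x), 85 mm from hinge line to end, 4 mm thick; slot 18 mm wide, 30 to 52 mm from the hinge line, solid from there to the end.
- hasp_hinge (a point): Middle of the hasp's hinge line.
- hasp_end (a point): Middle of the hasp's free end, 85 mm from the hinge line; moves with the hasp.
- valve_stand: Fixed valve stand carrying lever and safety catch: dark base plate 220 x 160 x 12 mm (x, y, z), grey housing 130 x 70 mm up to z = 50 mm, cheeks beside the stem up to 80 mm. Origin: underside centre; -x its front, y its left, z up.
- catch (a joint): Catch's hinge angle, rad: 0 = level across the lever's front, blocking it; grows as its free end is lifted and swung over to the stand's left (+y); pi/2 = upright; limit 2.1 (wanted: 1.7 or more). Starts 0 to 0.2. Stiff: stays where left, about 1 N moves it. Steel bar 14 mm wide (x), 12 thick, 90 long towards -y; hinge line parallel to x at x = 11, y = 50, z = 105 mm of the stand.
- catch_hinge (a point): On the catch's hinge line, middle of the bar's width.
- catch_tab (a point): In the upright tab, 14 x 10 mm (stand's x, y), at the catch's free end: 85 mm along the bar from the hinge line and 35 mm above the bar's middle line; 15 mm below the tab's top. Moves with the catch. Gripped across x from above, the tab turns between the pads as it is swung over.
- lever_angle (a joint): Lever angle, rad: 0 = at rest, leaning back (stand's +x) 0.70 from upright; grows as its top is pulled to the front (-x); stop at 0.95, leaning 0.25 forward (wanted: at the stop). Spring returns it to 0: about 3 N at the bar at rest, 8 N at the stop. A closed catch blocks it within about 0.3. Steel stem 10 x 14 mm; hinge line parallel to y at x = 0, z = 60 mm of the stand.
- lever: The lever: stem and bar. Origin: on its hinge line, in the middle of the stem; y as the stand's y, z along the stem away from the hinge.
- pull_bar (a point): The lever's bar: black round handle, 20 mm diameter, 75 mm long, along the stand's y, 140 mm from the lever's hinge line. This point: the bar's centre, 30 mm to the stand's right (-y) of the stem's middle. Grip it across from above, some 10 mm beyond its centre, away from the stem.
- cast: Loose plaster tooth cast 56 x 56 x 34 mm, bystander; origin at the centre of its underside.
- clear_case: Loose small clear case 60 x 60 x 25 mm, bystander; origin at the centre of its underside.
- jar: Loose lidded jar 70 mm in diameter, 100 mm tall, bystander; origin at the centre of its underside.
- wax_knife: Loose slim wax knife 170 mm long, 12 mm wide, 10 mm thick, lying on the bench, bystander; origin at the centre of its underside.

How it is judged:
On the way, in this order (a step that is already met when the one before it is completed fails the run):
1. the hasp lies flat over the staple while the catch still guards the lever (value of joint hasp below 0.1 rad and value of joint catch below 1 rad and value of joint lever_angle below 0.3 rad), for 0.2 s.
2. the safety catch is flipped past upright while the lever is still at rest (value of joint hasp below 0.1 rad and value of joint catch above 1.6 rad and value of joint lever_angle below 0.3 rad), for 0.2 s.
3. the lever is pulled fully by the gripper (value of joint hasp below 0.1 rad and value of joint catch above 1.6 rad and value of joint lever_angle above 0.82 rad and contact force between the fingers and lever above 1.5 N), for 0.3 s.
At the end, for the whole second after the job is handed in: Through the last second the fingers press on the lever with over 1.5 N and keep the lever still, above 0.82 rad (stop 0.95), with the catch beyond 1.6 rad and the hasp below 0.1 rad (all of step 3 and velocity of joint lever_angle between -0.1 and 0.1 rad/s); the arm keeps its last pose, push and grip.
It fails at once if the cast is shifted more than 30 mm (distance of cast from where it was at the start of the episode above 0.03 m).
It fails at once if the clear case is shifted more than 30 mm (distance of clear_case from where it was at the start of the episode above 0.03 m).
It fails at once if the jar is shifted more than 30 mm (distance of jar from where it was at the start of the episode above 0.03 m).
It fails at once if the wax knife is shifted more than 30 mm (distance of wax_knife from where it was at the start of the episode above 0.03 m).
It also fails if it takes over 64 s, if anything falls off the work surface, if the arm or the gripper's body presses on something with over 40 N, if the wrist force passes 120 N, or if a joint passes its speed limit or range.

## Robot

A 6-joint arm with a two-finger parallel gripper is mounted at the origin on the work surface. World frame = base frame: x ahead of the robot, y to its left, z up, the work surface at z = 0. Lengths are in m, angles in rad, forces in N, time in s.
With the tool pointing down it reaches from about 0.3 to 0.875 m from the base axis. Payload 6.4 kg.
Tool frame: the origin (TCP) lies at the very end of the fingers, on their centre line; the grasp point (between the pads) lies 19 mm behind it (ctrl.grip_point_offset is the z of the grasp point in the tool frame, in m); z points along the fingers, y is the direction in which the jaws open and shut (so a half turn about z gives the same grasp; the last joint's range is limited). The gripper opens to 85 mm and grips with 20 to 120 N. Pads are 22 mm wide; open, the fingers measure 114 mm over their backs; the gripper's body (76 mm by 85 mm) begins 54 mm behind the grasp point. The pads swing forward as they close: fully open they stand 13 mm farther back than shut.
Start: joints at [0.927, 0.181, 1.607, -0, 1.354, -0.206], TCP at [0.244, 0.521, 0.231] pointing down, gripper open.
Joint ranges: [-2.99, 2.99], [-0.89, 2.07], [0.3, 2.58], [-1.14, 4.28], [0, 2.63], [-3.12, 3.12]. Speed limits (rad/s): [2.57, 2.57, 3.01, 3.14, 3.14, 3.14].

## Interface

Orientations are given as a unit quaternion [w, x, y, z].
In Python, from bench import status, cams, ctrl gives the robot as it stands.
- The arm moves only by the shell command python3 -m handwheel 'ROWS'. ROWS is JSON, a list of rows, each an object with "grip": the finger opening in cm, from 0 to 8.54; "linear": the shift along the tool's x, y, z in cm, a list of three; "rotation": the turn, a rotation vector about the tool's x, y, z in degrees, a list of three. A call has 1 to 12 rows; each row is the pose to reach, as a shift and turn from the pose commanded when the call began, along the tool's axes at that moment; what a row does not reach only later rows make up. A row lasts 1/12 s, in which the tool goes at most 41.7 mm and 7.16 degrees, less where a joint would pass 70% of its speed; a pose out of reach is approached as far as the arm can. A call with a gripper value outside its range is refused whole. The fingers move at their own pace and stop on an object; the grip force is fixed at half the most. Time passes only in rows, so rows that repeat a pose let the fingers close. It gives the time, the measured TCP pose, the force and the opening at its end, in the units of the state.
- status.get_obs(): the state, without advancing time (a new reading comes with each control period).
- cams.camera(name): name is "scene" or "top" or "wrist"; returns the picture (420x560x3 uint8, red, green, blue); there is no depth.
- cams.camera_info(name): a dict with "fovy" (degrees; the focal length in pixels is half the picture's height over the tangent of half this angle, whatever the lens; pixels are square), "cx", "cy" (the principal point, pixels), "world_from_camera" (4x4, takes a point from camera to world coordinates); the wrist camera has in their place "mount" (4x4, takes a point from camera to tool coordinates, whose origin is the TCP and whose axes are the flange's). Camera axes: x right, y down, z forward; pixel columns grow to the right and rows downward; lengths in m; the calibration is good to about 2 mm. A picture is of the moment at which its call begins: read the wrist's pose just before it. camera_info takes no time and is no camera call.
- ctrl.hand_in(): hands the job in, once; it reports no verdict.
The state is a dict: "time_s": time; "q": joint angles; "dq": joint speeds; "joint_efforts": joint torques, N m; "eef_pos": TCP position; "eef_rot": TCP orientation; "wrist_force": force on the tool from outside, world axes, zero at the start; "torque": the same for the moment, N m; "opening": opening from 0.0 (shut) to 1.0 (fully open).
Only numpy, scipy, OpenCV 4.12 (cv2) and the standard library are available. Lean on these libraries where they do the work, as an engineer would, in place of code of your own. Each camera call takes 0.05 s, during which the arm holds its last target.

## Working session

There is one attempt and no reset: what is moved stays moved. The work goes in short steps, Python scripts to look and compute and a shell command to move; the robot and the scene stay as the last step left them, time stands still between calls to the robot, and variables do not carry over. Pictures are saved under pics/ and viewed, and the job is handed in when it is done.

```bash
mkdir -p pics; ls
python3 - <<'E'
from bench import status,cams,ctrl
import cv2,numpy as np
o=status.get_obs()
print({k:np.round(v,3).tolist() for k,v in o.items()})
for n in ["scene","top","wrist"]:
    i=cams.camera_info(n); print(n,{k:np.round(v,4).tolist() for k,v in i.items()})
    cv2.imwrite(f"pics/{n}0.png",cams.camera(n)[:,:,::-1])
print(ctrl.grip_point_offset)
E
```

```text
pics
{'time_s': 0.0, 'q': [0.927, 0.182, 1.608, -0.0, 1.354, -0.206], 'dq': [0.0, -0.002, -0.002, 0.001, -0.001, 0.0], 'joint_efforts': [-0.002, -44.488, -35.132, -0.001, 0.009, -0.0], 'eef_pos': [0.243, 0.52, 0.23], 'eef_rot': [-0.0, 0.217, 0.976, -0.001], 'wrist_force': [-0.086, -0.159, 0.482], 'torque': [0.021, 0.008, 0.021], 'opening': 0.999}
scene {'fovy': 51.4643, 'cx': 276.9525, 'cy': 215.5542, 'world_from_camera': [[-0.0868, 0.6692, -0.738, 1.6156], [0.9962, 0.0529, -0.0692, 0.0919], [-0.0072, -0.7412, -0.6712, 1.0469], [0.0, 0.0, 0.0, 1.0]]}
top {'fovy': 48.0702, 'cx': 287.7507, 'cy': 207.2663, 'world_from_camera': [[0.0094, -0.9984, 0.0551, 0.5089], [-0.9998, -0.0102, -0.0143, 0.0174], [0.0148, -0.0549, -0.9984, 1.5266], [0.0, 0.0, 0.0, 1.0]]}
wrist {'fovy': 64.5984, 'cx': 283.2572, 'cy': 213.8889, 'mount': [[-0.0002, -0.9653, -0.2611, 0.0656], [1.0, 0.0002, -0.0012, -0.0002], [0.0012, -0.2611, 0.9653, -0.142], [0.0, 0.0, 0.0, 1.0]]}
-0.0187
```

View pics/scene0.png

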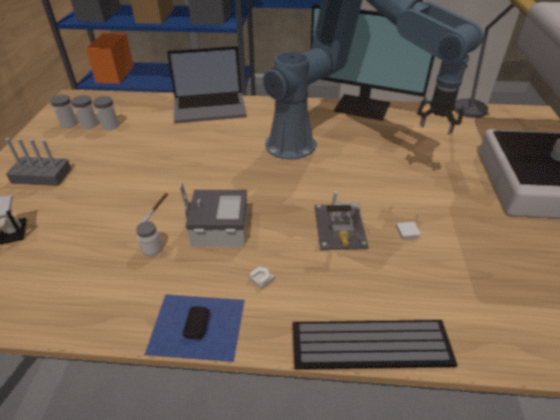

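View pics/top0.png

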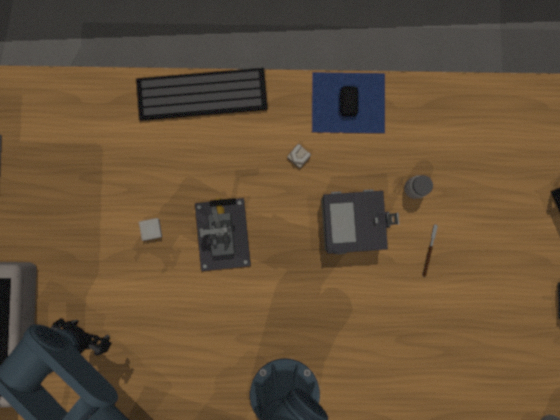

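View pics/wrist0.png

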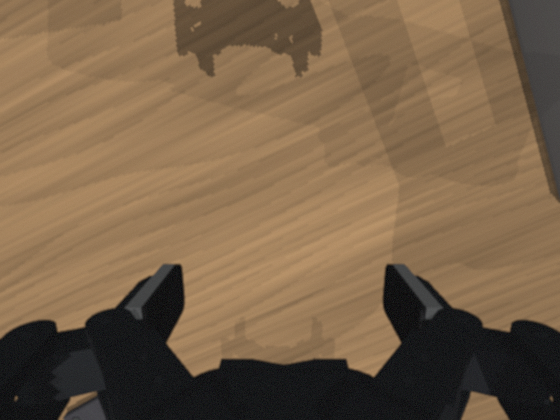

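Run:
```python
import cv2,numpy as np
t=cv2.imread("pics/top0.png");s=cv2.imread("pics/scene0.png")
cv2.imwrite("pics/t_box.png",cv2.resize(t[180:265,310:420],None,fx=7,fy=7,interpolation=cv2.INTER_CUBIC))
cv2.imwrite("pics/t_stand.png",cv2.resize(t[190:280,185:260],None,fx=6.6,fy=6.6,interpolation=cv2.INTER_CUBIC))
cv2.imwrite("pics/s_box.png",cv2.resize(s[175:255,175:260],None,fx=7,fy=7,interpolation=cv2.INTER_CUBIC))
cv2.imwrite("pics/s_stand.png",cv2.resize(s[185:255,305:375],None,fx=8,fy=8,interpolation=cv2.INTER_CUBIC))
```

```text
(no output)
```

View pics/t_box.png

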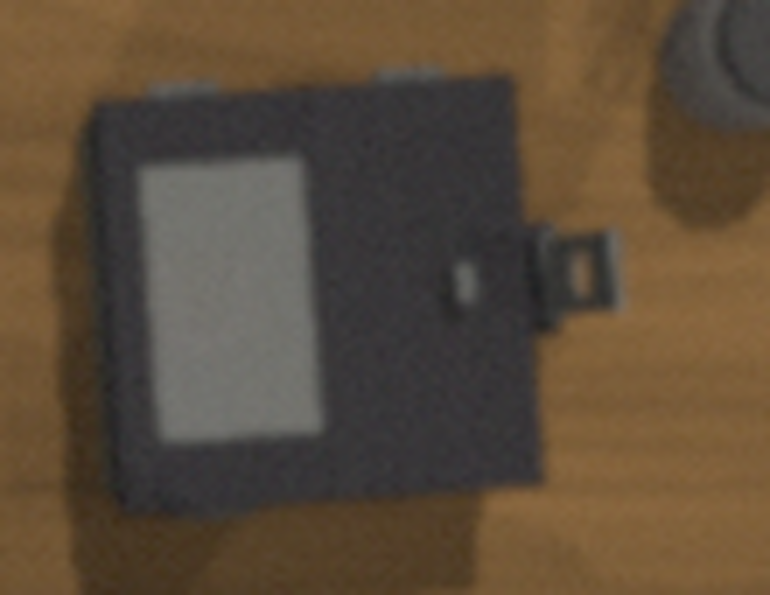

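View pics/t_stand.png

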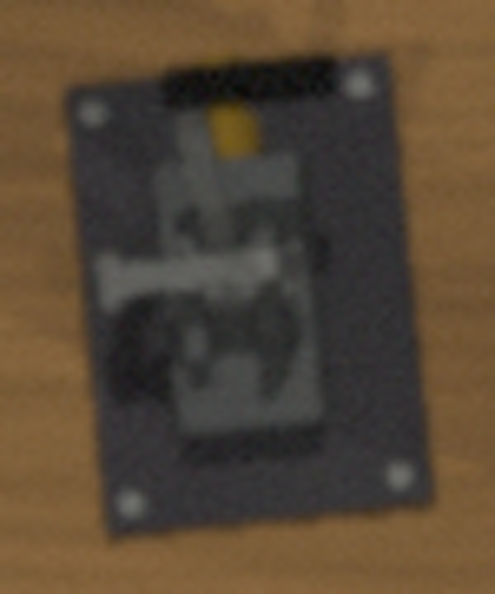

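View pics/s_box.png

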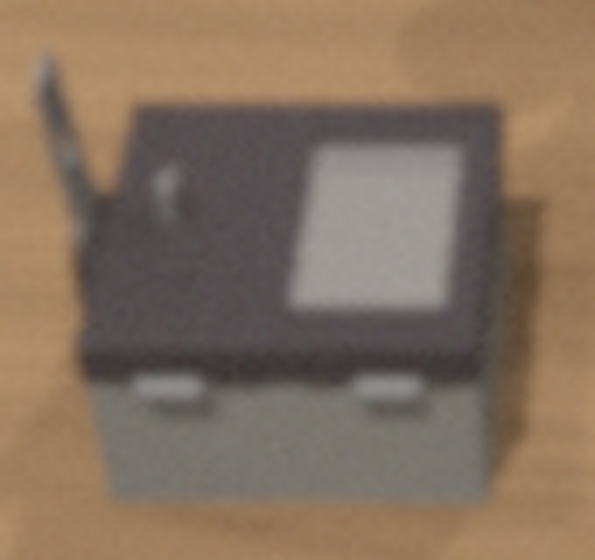

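View pics/s_stand.png

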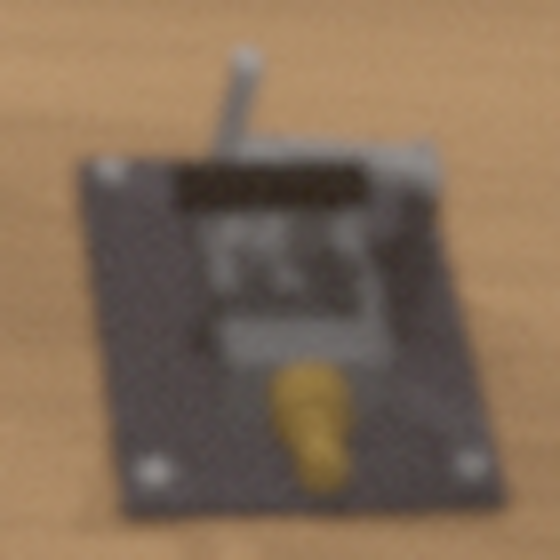

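```bash
cat > h.py <<'E'
import numpy as np,cv2
from scipy.optimize import least_squares
from scipy.spatial.transform import Rotation as R
from bench import status,cams,ctrl
def cam(n,o=None):
    i=cams.camera_info(n); f=210/np.tan(np.radians(i["fovy"])/2)
    K=np.array([[f,0,i["cx"]],[0,f,i["cy"]],[0,0,1]])
    if n=="wrist":
        o=o or status.get_obs(); T=tcp(o)@np.array(i["mount"])
    else: T=np.array(i["world_from_camera"])
    return K,T
def tcp(o):
    T=np.eye(4); q=o["eef_rot"]; T[:3,:3]=R.from_quat([q[1],q[2],q[3],q[0]]).as_matrix(); T[:3,3]=o["eef_pos"]; return T
def proj(KT,P):
    K,T=KT; P=np.atleast_2d(P); c=(P-T[:3,3])@T[:3,:3]; p=c@K.T; return p[:,:2]/p[:,2:]
def snap(n,name,boxes=()):
    o=status.get_obs(); im=cams.camera(n)[:,:,::-1]; cv2.imwrite(f"pics/{name}.png",im)
    np.savez(f"pics/{name}.npz",K=cam(n,o)[0],T=cam(n,o)[1]); return im
def pose2(x,y,yaw,P):
    P=np.atleast_2d(P); c,s=np.cos(yaw),np.sin(yaw)
    return np.c_[x+c*P[:,0]-s*P[:,1],y+s*P[:,0]+c*P[:,1],P[:,2]]
def fit(obs,x0):
    # obs list of (KT,P,uv)
    f=lambda v: np.concatenate([(proj(k,pose2(*v,P))-uv).ravel() for k,P,uv in obs])
    r=least_squares(f,x0,loss="soft_l1"); return r.x,f(r.x).reshape(-1,2)
E
python3 - <<'E'
from h import *
t=cam("top");s=cam("scene")
up=lambda c,f,o:(np.array(c)+.5)/f-.5+np.array(o)
P=lambda a,z:np.c_[np.array(a),np.full(len(a),z)]
x,r=fit([(t,P([(.11,.08),(.11,-.08),(-.11,-.08),(-.11,.08)],.012),up([(68,90),(385,52),(435,498),(108,538)],6.6,(185,190))),
 (s,P([(-.11,-.08),(.11,.08),(.11,-.08)],.012),up([(80,160),(505,510),(125,515)],8,(305,185)))],[.4,.2,0])
print("stand",x.round(4));print(r.round(1).tolist())
x,r=fit([(t,P([(.085,.09),(.085,-.09),(-.085,-.09),(-.085,.09)],.105),up([(95,105),(512,78),(545,485),(125,515)],7,(310,180))),
 (s,P([(-.085,-.09),(-.085,.09),(.085,.09),(.085,-.09)],.105),up([(135,105),(500,105),(480,355),(85,355)],7,(175,175)))],[.4,-.2,0])
print("box",x.round(4));print(r.round(1).tolist())
E
```

```text
stand [0.5055 0.2051 0.1178]
[[-1.0, -0.9], [0.6, -0.5], [0.1, 0.2], [-0.3, -0.4], [-1.0, -0.4], [0.9, -1.6], [-0.4, -0.9]]
box [ 0.5475 -0.2064  0.082 ]
[[-0.1, 0.7], [-0.6, 0.3], [-0.7, -1.8], [-0.0, -1.7], [-0.1, 0.1], [-0.1, -0.0], [-0.4, -2.0], [-0.8, -1.9]]
```

Run:
```python
from h import *
t=cam("top");s=cam("scene")
b=(.5475,-.2064,.082);st=(.5055,.2051,.1178)
up=lambda c,f,o:(np.array(c)+.5)/f-.5+np.array(o)
for th in np.arange(1.5,2.25,.1):
    P=pose2(*b,[0,-.1+.085*np.cos(th),.109+.085*np.sin(th)])
    print(round(th,1),P.round(3).tolist(),((proj(t,P)-[310,180]+.5)*7).round(),((proj(s,P)-175+.5)*7).round())
print("staple",(proj(t,pose2(*b,[0,-.059,.127]))-[310,180])*7,(proj(s,pose2(*b,[0,-.059,.127]))-175)*7)
for th in (0,.1,.2,.3):
    P=pose2(*st,[.011,.05-.085*np.cos(th)+.05*np.sin(th),.105+.085*np.sin(th)+.05*np.cos(th)])
    print("tabtop",th,P.round(3).tolist(),((proj(t,P)-[185,190]+.5)*6.6).round(),((proj(s,P)-[305,185]+.5)*8).round())
for y in(-.037,.037):
    P=pose2(*st,[np.sin(.7)*.14,y,.06+np.cos(.7)*.14])
    print("bar",P.round(3).tolist(),((proj(t,P)-[185,190]+.5)*6.6).round(),((proj(s,P)-[305,185]+.5)*8).round())
```

```text
1.5 [[0.555, -0.3, 0.194]] [[582. 269.]] [[72. 71.]]
1.6 [[0.556, -0.309, 0.194]] [[603. 267.]] [[53. 71.]]
1.7 [[0.557, -0.317, 0.193]] [[623. 266.]] [[35. 72.]]
1.8 [[0.557, -0.325, 0.192]] [[643. 264.]] [[17. 75.]]
1.9 [[0.558, -0.333, 0.189]] [[661. 263.]] [[ 0. 79.]]
2.0 [[0.559, -0.341, 0.186]] [[678. 262.]] [[-16.  84.]]
2.1 [[0.559, -0.349, 0.182]] [[694. 261.]] [[-31.  91.]]
2.2 [[0.56, -0.356, 0.178]] [[708. 260.]] [[-45.  99.]]
staple [[459.90477665 276.29314819]] [[164.68885498 179.96872641]]
tabtop 0 [[0.521, 0.172, 0.155]] [[285. 258.]] [[230.  80.]]
tabtop 0.1 [[0.52, 0.177, 0.163]] [[271. 260.]] [[245.  64.]]
tabtop 0.2 [[0.519, 0.183, 0.171]] [[254. 261.]] [[262.  49.]]
tabtop 0.3 [[0.518, 0.19, 0.178]] [[236. 263.]] [[281.  35.]]
bar [[0.599, 0.179, 0.167]] [[268.  78.]] [[253. 188.]]
bar [[0.591, 0.252, 0.167]] [[99. 96.]] [[446. 183.]]
```

```bash
python3 -m handwheel '[{"grip":0,"linear":[-18,-8,-7],"rotation":[0,0,30]},{"grip":0,"linear":[-18,-8,-7],"rotation":[0,0,30]},{"grip":0,"linear":[-18,-8,-7],"rotation":[0,0,30]},{"grip":0,"linear":[-37.1,-17.4,-7],"rotation":[0,0,58.2]},{"grip":0,"linear":[-37.1,-17.4,-7],"rotation":[0,0,58.2]},{"grip":0,"linear":[-37.1,-17.4,-7],"rotation":[0,0,58.2]},{"grip":0,"linear":[-37.1,-17.4,-7],"rotation":[0,0,58.2]},{"grip":0,"linear":[-37.1,-17.4,-7],"rotation":[0,0,58.2]},{"grip":0,"linear":[-37.1,-17.4,-7],"rotation":[0,0,58.2]},{"grip":0,"linear":[-37.1,-17.4,-7],"rotation":[0,0,58.2]},{"grip":0,"linear":[-37.1,-17.4,-7],"rotation":[0,0,58.2]},{"grip":0,"linear":[-37.1,-17.4,-7],"rotation":[0,0,58.2]}]'
python3 -m handwheel '[{"grip":0,"linear":[0,0,0],"rotation":[0,0,0]},{"grip":0,"linear":[0,0,0],"rotation":[0,0,0]},{"grip":0,"linear":[0,0,0],"rotation":[0,0,0]}]'
python3 - <<'E'
from h import *
snap("wrist","w1"); print(tcp(status.get_obs()).round(3))
E
```

```text
time_s: 1.15
eef_pos: [0.5071, 0.2039, 0.301]
eef_rot: [-0.0, 0.666, 0.746, -0.0]
wrist_force: [-0.6, -0.3, -0.4]
opening: -0.004
time_s: 1.4
eef_pos: [0.505, 0.2073, 0.301]
eef_rot: [-0.0, 0.664, 0.748, -0.0]
wrist_force: [-0.9, 0.1, -0.1]
opening: 0.001
[[-0.119  0.993 -0.     0.505]
 [ 0.993  0.119  0.     0.207]
 [ 0.    -0.    -1.     0.301]
 [ 0.     0.     0.     1.   ]]
```

View pics/w1.png

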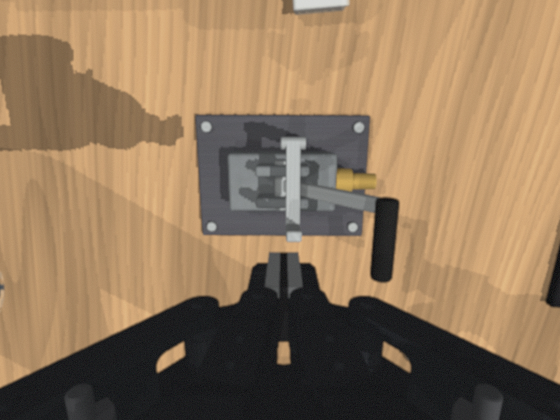

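Run:
```python
import cv2
i=cv2.imread("pics/w1.png")
cv2.imwrite("pics/w1c.png",cv2.resize(i[100:295,185:415],None,fx=3,fy=3,interpolation=cv2.INTER_CUBIC))
```

```text
(no output)
```

View pics/w1c.png

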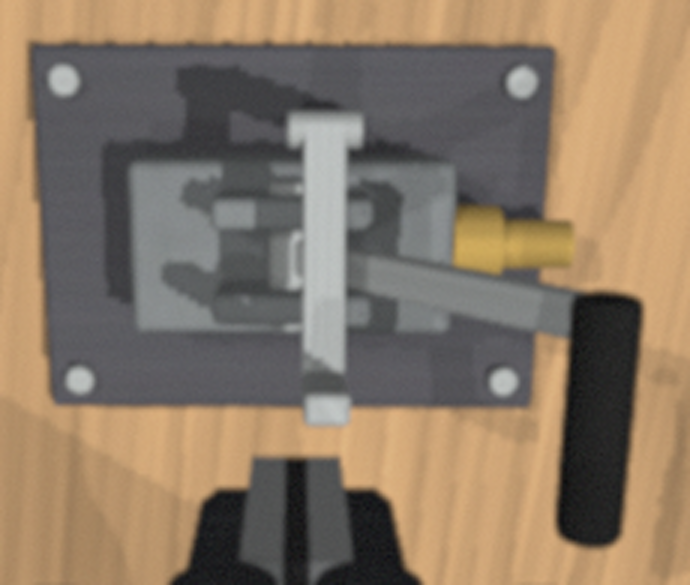

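Run:
```python
from h import *
d=np.load("pics/w1.npz");w=(d["K"],d["T"])
up=lambda c,f,o:(np.array(c)+.5)/f-.5+np.array(o)
P=lambda a,z:np.c_[np.array(a),np.full(len(a),z)]
x,r=fit([(w,P([(-.11,.08),(.11,.08),(.11,-.08),(-.11,-.08)],.012),up([(33,45),(553,47),(530,405),(55,403)],3,(185,100)))],[.5,.2,.11])
print(x.round(4),r.round(1).tolist())
dn=lambda p:(p-[185,100]+.5)*3
for st in (x,(.5055,.2051,.1178)):
  for th in (0,.1,.15,.2):
    print("tabtop",th,dn(proj(w,pose2(*st,[.011,.05-.085*np.cos(th)+.05*np.sin(th),.105+.085*np.sin(th)+.05*np.cos(th)]))).round())
  print("hinge",dn(proj(w,pose2(*st,[.011,.05,.112]))).round())
  for y in(-.0675,.0075): print("bar",dn(proj(w,pose2(*st,[np.sin(.7)*.14,y,.06+np.cos(.7)*.14]))).round())
  print("house",dn(proj(w,pose2(*st,[[-.065,.035,.05],[.065,.035,.05],[.065,-.035,.05],[-.065,-.035,.05]]))).round().tolist())
```

```text
[0.5039 0.2042 0.1158] [[-1.7, -0.8], [1.9, -0.8], [1.1, 1.8], [-1.2, 1.9]]
tabtop 0 [[327. 423.]]
tabtop 0.1 [[328. 415.]]
tabtop 0.15 [[329. 410.]]
tabtop 0.2 [[329. 404.]]
hinge [[326. 132.]]
bar [[589. 539.]]
bar [[610. 297.]]
house [[126.0, 161.0], [460.0, 163.0], [452.0, 336.0], [133.0, 335.0]]
tabtop 0 [[333. 421.]]
tabtop 0.1 [[334. 413.]]
tabtop 0.15 [[335. 408.]]
tabtop 0.2 [[336. 401.]]
hinge [[332. 130.]]
bar [[595. 536.]]
bar [[616. 294.]]
house [[131.0, 160.0], [465.0, 160.0], [457.0, 334.0], [138.0, 334.0]]
```

```bash
python3 -m handwheel '[{"grip":0,"linear":[-59,-2,0],"rotation":[0,0,0]},{"grip":0,"linear":[-59,-2,0],"rotation":[0,0,0]},{"grip":0,"linear":[-59,-2,0],"rotation":[0,0,0]},{"grip":0,"linear":[-59,-2,0],"rotation":[0,0,0]},{"grip":0,"linear":[-59,-2,0],"rotation":[0,0,0]},{"grip":0,"linear":[-59,-2,0],"rotation":[0,0,0]},{"grip":0,"linear":[-59,-2,0],"rotation":[0,0,0]},{"grip":0,"linear":[-59,-2,0],"rotation":[0,0,0]},{"grip":0,"linear":[-59,-2,0],"rotation":[0,0,0]},{"grip":0,"linear":[-59,-2,0],"rotation":[0,0,0]},{"grip":0,"linear":[-59,-2,0],"rotation":[0,0,0]},{"grip":0,"linear":[-59,-2,0],"rotation":[0,0,0]}]'
python3 - <<'E'
from h import *
print(tcp(status.get_obs()).round(3))
E
```

```text
time_s: 2.45
eef_pos: [0.5479, -0.2931, 0.3014]
eef_rot: [0.0, 0.664, 0.748, 0.0]
wrist_force: [0.5, 0.6, 0.1]
opening: 0.003
[[-0.119  0.993  0.     0.548]
 [ 0.993  0.119  0.    -0.293]
 [-0.     0.    -1.     0.301]
 [ 0.     0.     0.     1.   ]]
```

```bash
python3 -m handwheel '[{"grip":0,"linear":[-4,0,0],"rotation":[0,0,0]},{"grip":0,"linear":[-8,0,0],"rotation":[0,0,0]},{"grip":0,"linear":[-8,0,0],"rotation":[0,0,0]},{"grip":0,"linear":[-8,0,0],"rotation":[0,0,0]},{"grip":0,"linear":[-8,0,0],"rotation":[0,0,0]},{"grip":0,"linear":[-8,0,0],"rotation":[0,0,0]}]'
python3 - <<'E'
from h import *
print(tcp(status.get_obs()).round(3))
i=snap("wrist","w2")
E
```

```text
time_s: 2.95
eef_pos: [0.5575, -0.37, 0.3015]
eef_rot: [-0.0, 0.664, 0.748, 0.0]
wrist_force: [-1.1, -0.4, 0.1]
opening: 0.0
[[-0.119  0.993  0.     0.558]
 [ 0.993  0.119  0.    -0.37 ]
 [ 0.     0.    -1.     0.302]
 [ 0.     0.     0.     1.   ]]
```

View pics/w2.png

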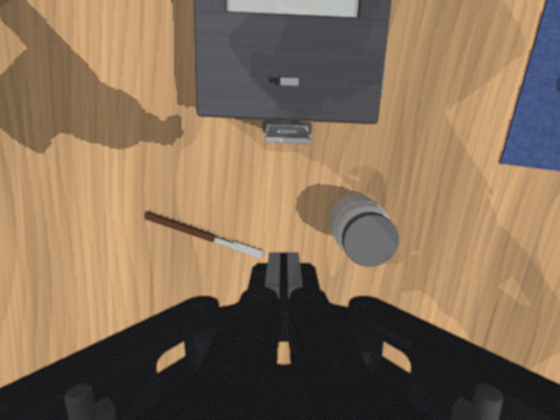

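```bash
python3 - <<'E'
from h import *
d=np.load("pics/w2.npz");w=(d["K"],d["T"])
x,r=fit([(w,np.array([(-.085,-.09,.105),(.085,-.09,.105),(0,-.059,.127)]),np.array([(197,115),(379,122.5),(289.5,82)]))],[.5475,-.206,.08])
print(x.round(4),r.round(1).tolist())
for th in np.arange(1.5,1.9,.1):
    P=pose2(*x,[[-.017,-.1+.085*np.cos(th),.109+.085*np.sin(th)],[.017,-.1+.085*np.cos(th),.109+.085*np.sin(th)]])
    print(round(th,2),P.round(4).tolist(),proj(w,P).round(1).tolist())
print(pose2(*x,[0,-.1,.109]))
E
python3 - <<'E'
import cv2
i=cv2.imread("pics/w2.png")
cv2.imwrite("pics/w2c.png",cv2.resize(i[60:165,240:340],None,fx=5,fy=5,interpolation=cv2.INTER_CUBIC))
E
```

```text
[ 0.5464 -0.2098  0.0781] [[3.7, -0.1], [-4.9, -0.2], [0.0, 0.1]]
1.5 [[0.5368, -0.3048, 0.1938], [0.5707, -0.3022, 0.1938]] [[265.5, 121.5], [312.4, 123.5]]
1.6 [[0.5375, -0.3133, 0.194], [0.5714, -0.3106, 0.194]] [[265.2, 133.5], [311.7, 135.5]]
1.7 [[0.5381, -0.3217, 0.1933], [0.572, -0.3191, 0.1933]] [[264.9, 145.3], [310.9, 147.2]]
1.8 [[0.5388, -0.3301, 0.1918], [0.5727, -0.3274, 0.1918]] [[264.8, 156.5], [310.0, 158.4]]
[[ 0.55421661 -0.30948877  0.109     ]]
```

View pics/w2c.png

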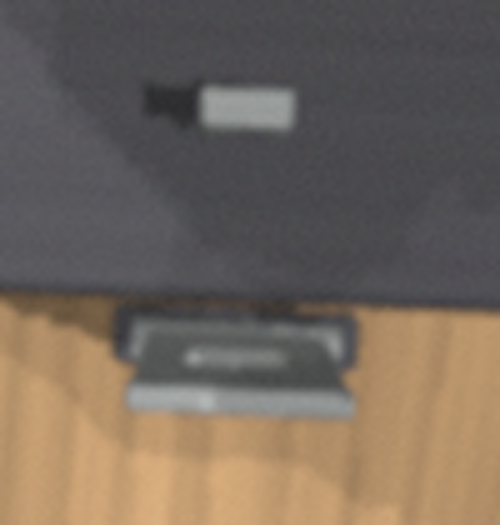

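```bash
python3 -m handwheel '[{"grip":0,"linear":[0,0.3,4],"rotation":[0,0,0]},{"grip":0,"linear":[0,0.3,8],"rotation":[0,0,0]},{"grip":0,"linear":[0,0.3,12.7],"rotation":[0,0,0]},{"grip":0,"linear":[0,0.3,12.7],"rotation":[0,0,0]},{"grip":0,"linear":[1.5,0.3,12.7],"rotation":[0,0,0]},{"grip":0,"linear":[3,0.3,12.7],"rotation":[0,0,0]},{"grip":0,"linear":[3,0.3,12.7],"rotation":[0,0,0]},{"grip":0,"linear":[3,0.3,12.7],"rotation":[0,0,0]}]'
python3 - <<'E'
from h import *
T=tcp(status.get_obs())
h=np.array([.5542,-.3095,.109]);ub=np.array([-.078,.997,0])
for th in np.arange(1.6,-.01,-.1):
    rc=65+15*(1.6-th)/1.6
    u=rc*np.cos(th)-2*np.sin(th)-11; z=rc*np.sin(th)+2*np.cos(th)
    p=h+ub*u/1e3+[0,0,z/1e3]
    print(round(th,2),(T[:3,:3].T@(p-T[:3,3])*100).round(1))
E
```

```text
time_s: 3.67
eef_pos: [0.5575, -0.3412, 0.1767]
eef_rot: [0.001, 0.664, 0.748, -0.0]
wrist_force: [0.0, 0.3, 0.0]
opening: 0.001
1.6 [ 1.7 -0.   0.3]
1.5 [2.4 0.  0.2]
1.4 [3.  0.  0.1]
1.3 [3.7 0.1 0.2]
1.2 [4.4 0.1 0.3]
1.1 [5.1 0.1 0.5]
1.0 [5.7 0.2 0.7]
0.9 [6.4 0.2 1. ]
0.8 [7.  0.2 1.4]
0.7 [7.6 0.2 1.9]
0.6 [8.1 0.2 2.4]
0.5 [8.6 0.3 3. ]
0.4 [9.  0.3 3.6]
0.3 [9.4 0.3 4.3]
0.2 [9.7 0.3 5. ]
0.1 [9.9 0.3 5.8]
-0.0 [10.1  0.3  6.6]
```

```bash
python3 -m handwheel '[{"grip":0,"linear":[1,0,0.1],"rotation":[0,0,0]},{"grip":0,"linear":[1.7,0,0.3],"rotation":[0,0,0]},{"grip":0,"linear":[2.4,0,0.2],"rotation":[0,0,0]},{"grip":0,"linear":[3,0,0.1],"rotation":[0,0,0]},{"grip":0,"linear":[3.7,0.1,0.2],"rotation":[0,0,0]},{"grip":0,"linear":[4.4,0.1,0.3],"rotation":[0,0,0]},{"grip":0,"linear":[5.1,0.1,0.5],"rotation":[0,0,0]},{"grip":0,"linear":[5.7,0.2,0.7],"rotation":[0,0,0]},{"grip":0,"linear":[6.4,0.2,1.0],"rotation":[0,0,0]},{"grip":0,"linear":[7,0.2,1.4],"rotation":[0,0,0]},{"grip":0,"linear":[7.3,0.2,1.6],"rotation":[0,0,0]},{"grip":0,"linear":[7.3,0.2,1.6],"rotation":[0,0,0]}]'
python3 - <<'E'
from h import *
i=snap("wrist","w3"); j=snap("scene","s3"); cv2.imwrite("pics/s3c.png",cv2.resize(j[150:270,150:290],None,fx=5,fy=5))
E
```

```text
time_s: 4.67
eef_pos: [0.5494, -0.2677, 0.1573]
eef_rot: [-0.001, 0.664, 0.748, 0.0]
wrist_force: [-0.4, 0.1, -0.6]
opening: 0.001
```

View pics/w3.png

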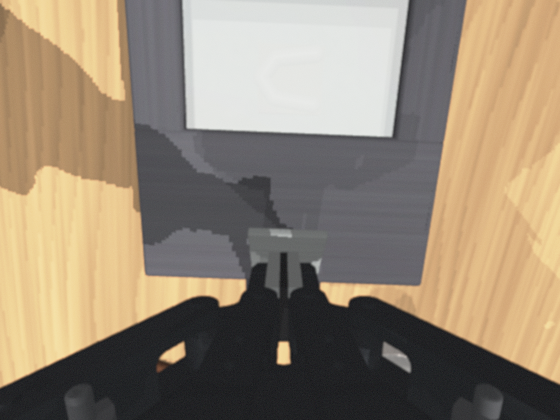

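View pics/s3c.png

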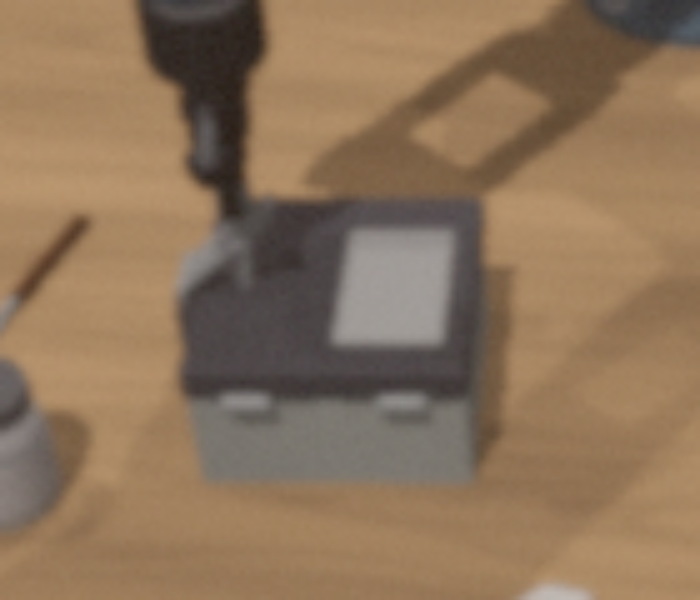

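```bash
python3 -m handwheel '[{"grip":0,"linear":[0.8,0,0.8],"rotation":[0,0,0]},{"grip":0,"linear":[1.3,0.1,1.4],"rotation":[0,0,0]},{"grip":0,"linear":[1.7,0.1,2],"rotation":[0,0,0]},{"grip":0,"linear":[2.1,0.1,2.7],"rotation":[0,0,0]},{"grip":0,"linear":[2.4,0.1,3.4],"rotation":[0,0,0]},{"grip":0,"linear":[2.6,0.1,3.9],"rotation":[0,0,0]},{"grip":0,"linear":[2.8,0.1,4.4],"rotation":[0,0,0]},{"grip":0,"linear":[2.8,0.1,4.7],"rotation":[0,0,0]},{"grip":0,"linear":[2.8,0.1,4.8],"rotation":[0,0,0]},{"grip":0,"linear":[2.8,0.1,4.8],"rotation":[0,0,0]},{"grip":0,"linear":[2.8,0.1,4.8],"rotation":[0,0,0]}]'
```

```text
time_s: 5.68
eef_pos: [0.5476, -0.2405, 0.1109]
eef_rot: [-0.0, 0.664, 0.747, 0.0]
wrist_force: [-3.6, 3.2, 6.4]
opening: 0.001
```

```bash
python3 -m handwheel '[{"grip":0,"linear":[0,0,0.1],"rotation":[0,0,0]},{"grip":0,"linear":[0,0,0.1],"rotation":[0,0,0]},{"grip":0,"linear":[0,0,0.1],"rotation":[0,0,0]},{"grip":0,"linear":[0,0,0.1],"rotation":[0,0,0]}]'
python3 - <<'E'
from h import *
j=snap("scene","s4"); cv2.imwrite("pics/s4c.png",cv2.resize(j[150:270,150:290],None,fx=5,fy=5))
E
```

```text
time_s: 6.02
eef_pos: [0.5477, -0.2405, 0.1107]
eef_rot: [-0.0, 0.664, 0.747, 0.0]
wrist_force: [-3.8, 4.8, 11.9]
opening: 0.001
```

View pics/s4c.png

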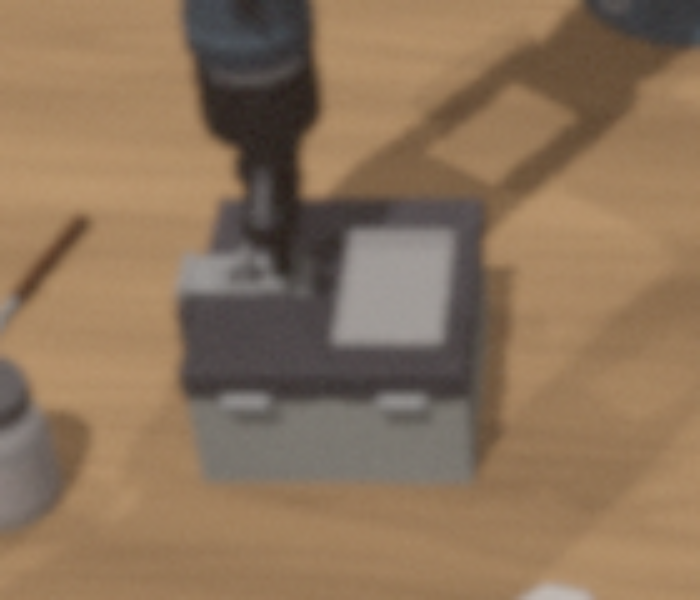

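```bash
python3 -m handwheel '[{"grip":0,"linear":[0,0,-4],"rotation":[0,0,0]},{"grip":0,"linear":[0,0,-8],"rotation":[0,0,0]},{"grip":0,"linear":[0,0,-12],"rotation":[0,0,0]},{"grip":0,"linear":[0,0,-14.5],"rotation":[0,0,0]},{"grip":0,"linear":[0,0,-14.5],"rotation":[0,0,0]}]'
python3 - <<'E'
from h import *
snap("wrist","w5")
E
python3 -m handwheel '[{"grip":4.5,"linear":[4,0.2,0],"rotation":[0,0,0]},{"grip":4.5,"linear":[41.8,2,0],"rotation":[0,0,0]},{"grip":4.5,"linear":[41.8,2,0],"rotation":[0,0,0]},{"grip":4.5,"linear":[41.8,2,0],"rotation":[0,0,0]},{"grip":4.5,"linear":[41.8,2,0],"rotation":[0,0,0]},{"grip":4.5,"linear":[41.8,2,0],"rotation":[0,0,0]},{"grip":4.5,"linear":[41.8,2,0],"rotation":[0,0,0]},{"grip":4.5,"linear":[41.8,2,0],"rotation":[0,0,0]},{"grip":4.5,"linear":[41.8,2,0],"rotation":[0,0,0]},{"grip":4.5,"linear":[41.8,2,0],"rotation":[0,0,0]},{"grip":4.5,"linear":[41.8,2,0],"rotation":[0,0,0]},{"grip":4.5,"linear":[41.8,2,0],"rotation":[0,0,0]}]'
python3 -m handwheel '[{"grip":4.5,"linear":[0,0,0],"rotation":[0,0,0]},{"grip":4.5,"linear":[0,0,0],"rotation":[0,0,0]}]'
python3 - <<'E'
from h import *
print(tcp(status.get_obs()).round(4)[:3,3])
snap("wrist","w6")
E
```

```text
time_s: 6.48
eef_pos: [0.5506, -0.2431, 0.2621]
eef_rot: [0.006, 0.664, 0.747, 0.001]
wrist_force: [-0.1, -1.3, 1.2]
opening: 0.0
time_s: 7.53
eef_pos: [0.5173, 0.1787, 0.2526]
eef_rot: [-0.001, 0.663, 0.749, -0.001]
wrist_force: [1.0, 0.0, -0.6]
opening: 0.526
time_s: 7.7
eef_pos: [0.5185, 0.1752, 0.2534]
eef_rot: [-0.0, 0.665, 0.747, -0.001]
wrist_force: [0.1, -0.3, -0.8]
opening: 0.528
[0.5185 0.1752 0.2534]
```

View pics/w5.png

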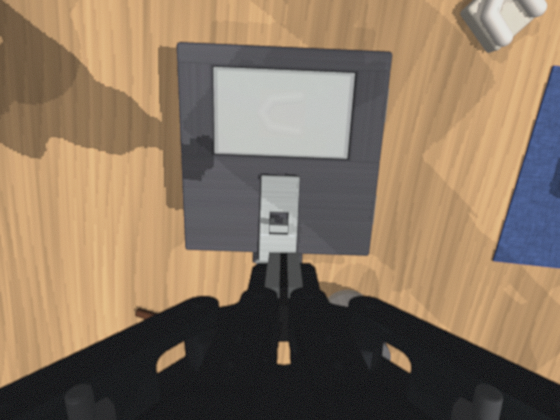

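View pics/w6.png

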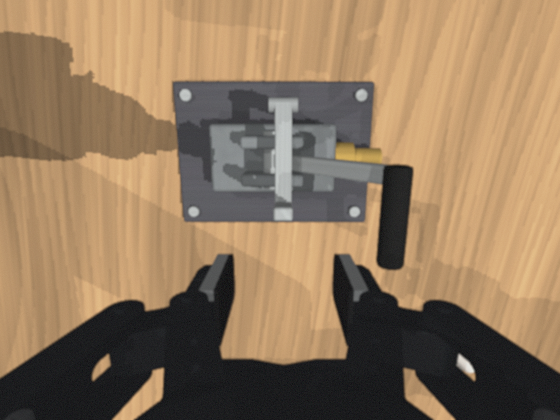

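Run:
```python
from h import *
d=np.load("pics/w6.npz");w=(d["K"],d["T"]); T=tcp(status.get_obs())
st=(.5039,.2042,.1158)
for th in (.08,.11,.14,.17):
    print(th,proj(w,pose2(*st,[[.011,.05-.085*np.cos(th)+.05*np.sin(th),.105+.085*np.sin(th)+.05*np.cos(th)],[.011,.05,.112]])).round(1).tolist())
print(proj(w,pose2(*st,[[-.11,.08,.012],[.11,.08,.012],[.11,-.08,.012],[-.11,-.08,.012]])).round().tolist())
th0=.14
for th in [.14,.3,.5,.7,.9,1.1,1.3,1.5,1.7,1.9,2.0]:
    p=pose2(*st,[.011,.05-.085*np.cos(th)+.035*np.sin(th),.105+.085*np.sin(th)+.035*np.cos(th)])[0]-[0,0,.0187]
    print(th,p.round(4),(T[:3,:3].T@(p-T[:3,3])*100).round(2))
```

```text
0.08 [[283.2, 216.9], [283.3, 104.5]]
0.11 [[283.2, 215.5], [283.3, 104.5]]
0.14 [[283.2, 213.9], [283.3, 104.5]]
0.17 [[283.2, 212.2], [283.3, 104.5]]
[[171.0, 80.0], [375.0, 80.0], [366.0, 223.0], [183.0, 223.0]]
0.14 [0.5182 0.1764 0.1328] [ 0.16 -0.02 12.09]
0.3 [0.5172 0.1848 0.1449] [ 1.   -0.02 10.88]
0.5 [0.5157 0.1977 0.1578] [ 2.3  -0.02  9.59]
0.7 [0.514  0.213  0.1678] [ 3.84 -0.03  8.58]
0.9 [0.512  0.2299 0.1746] [ 5.54 -0.03  7.9 ]
1.1 [0.5099 0.2478 0.1779] [ 7.35 -0.03  7.57]
1.3 [0.5078 0.266  0.1776] [ 9.18 -0.03  7.61]
1.5 [0.5057 0.2838 0.1736] [10.97 -0.03  8.01]
1.7 [0.5038 0.3005 0.1661] [12.65 -0.03  8.75]
1.9 [0.502  0.3153 0.1554] [14.14 -0.03  9.82]
2.0 [0.5013 0.3219 0.149 ] [14.8  -0.03 10.46]
```

```bash
python3 -m handwheel '[{"grip":4.5,"linear":[0.2,0,4],"rotation":[0,0,0]},{"grip":4.5,"linear":[0.2,0,8],"rotation":[0,0,0]},{"grip":4.5,"linear":[0.2,0,11],"rotation":[0,0,0]},{"grip":4.5,"linear":[0.2,0,12.1],"rotation":[0,0,0]},{"grip":4.5,"linear":[0.2,0,12.1],"rotation":[0,0,0]},{"grip":4.5,"linear":[0.2,0,12.1],"rotation":[0,0,0]},{"grip":0,"linear":[0.2,0,12.1],"rotation":[0,0,0]},{"grip":0,"linear":[0.2,0,12.1],"rotation":[0,0,0]},{"grip":0,"linear":[0.2,0,12.1],"rotation":[0,0,0]},{"grip":0,"linear":[0.2,0,12.1],"rotation":[0,0,0]},{"grip":0,"linear":[0.2,0,12.1],"rotation":[0,0,0]},{"grip":0,"linear":[0.2,0,12.1],"rotation":[0,0,0]}]'
python3 - <<'E'
from h import *
snap("wrist","w7")
T=tcp(status.get_obs());st=(.5039,.2042,.1158)
for th in [.14,.3,.5,.7,.9,1.1,1.3,1.5,1.7,1.9,2.0]:
    p=pose2(*st,[.011,.05-.085*np.cos(th)+.035*np.sin(th),.105+.085*np.sin(th)+.035*np.cos(th)])[0]-[0,0,.0187]
    print(th,(T[:3,:3].T@(p-T[:3,3])*100).round(2))
E
```

```text
time_s: 8.75
eef_pos: [0.518, 0.1777, 0.135]
eef_rot: [0.0, 0.664, 0.747, -0.001]
wrist_force: [-6.2, -5.1, 5.1]
opening: 0.148
0.14 [-0.13 -0.    0.22]
0.3 [ 0.71 -0.   -0.99]
0.5 [ 2.01  0.   -2.28]
0.7 [ 3.54  0.   -3.29]
0.9 [ 5.25  0.   -3.97]
1.1 [ 7.05  0.01 -4.31]
1.3 [ 8.89  0.01 -4.27]
1.5 [ 1.068e+01  1.000e-02 -3.870e+00]
1.7 [12.36  0.02 -3.13]
1.9 [13.85  0.02 -2.06]
2.0 [14.51  0.02 -1.43]
```

View pics/w7.png

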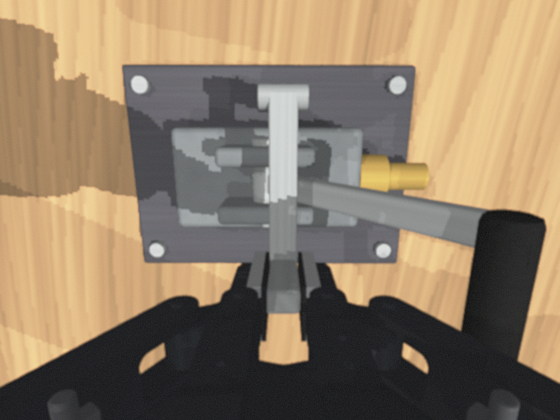

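```bash
python3 -m handwheel '[{"grip":0,"linear":[0.4,0,-0.6],"rotation":[0,0,0]},{"grip":0,"linear":[0.8,0,-1.2],"rotation":[0,0,0]},{"grip":0,"linear":[1.4,0,-1.9],"rotation":[0,0,0]},{"grip":0,"linear":[2.1,0,-2.5],"rotation":[0,0,0]},{"grip":0,"linear":[2.9,0,-3.1],"rotation":[0,0,0]},{"grip":0,"linear":[3.7,0,-3.5],"rotation":[0,0,0]},{"grip":0,"linear":[4.5,0,-3.9],"rotation":[0,0,0]},{"grip":0,"linear":[5.4,0,-4.2],"rotation":[0,0,0]},{"grip":0,"linear":[6.3,0,-4.4],"rotation":[0,0,0]},{"grip":0,"linear":[7.2,0,-4.5],"rotation":[0,0,0]},{"grip":0,"linear":[7.2,0,-4.5],"rotation":[0,0,0]}]'
python3 - <<'E'
from h import *
snap("wrist","w8")
E
```

```text
time_s: 9.72
eef_pos: [0.5093, 0.2519, 0.1792]
eef_rot: [-0.0, 0.664, 0.748, 0.0]
wrist_force: [-5.4, -2.6, -0.4]
opening: 0.144
```

View pics/w8.png

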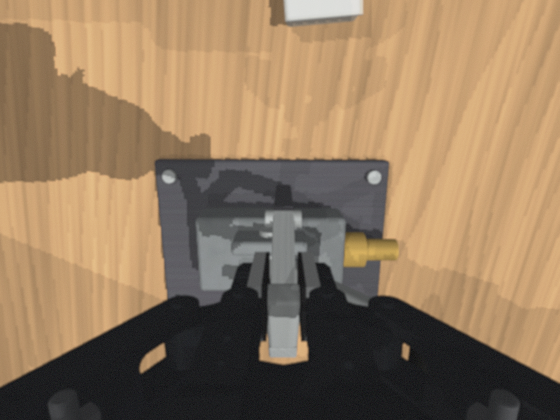

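```bash
python3 -m handwheel '[{"grip":0,"linear":[0.9,0,0],"rotation":[0,0,0]},{"grip":0,"linear":[1.8,0,0],"rotation":[0,0,0]},{"grip":0,"linear":[2.7,0,0.2],"rotation":[0,0,0]},{"grip":0,"linear":[3.6,0,0.4],"rotation":[0,0,0]},{"grip":0,"linear":[4.5,0,0.8],"rotation":[0,0,0]},{"grip":0,"linear":[5.3,0,1.15],"rotation":[0,0,0]},{"grip":0,"linear":[6.1,0,1.7],"rotation":[0,0,0]},{"grip":0,"linear":[6.8,0,2.2],"rotation":[0,0,0]},{"grip":0,"linear":[7.2,0,2.6],"rotation":[0,0,0]},{"grip":0,"linear":[7.2,0,2.6],"rotation":[0,0,0]},{"grip":0,"linear":[7.2,0,2.6],"rotation":[0,0,0]}]'
python3 - <<'E'
from h import *
snap("wrist","w9"); j=snap("scene","s9"); cv2.imwrite("pics/s9c.png",cv2.resize(j[130:260,290:430],None,fx=4.6,fy=4.6))
E
```

```text
time_s: 10.68
eef_pos: [0.5013, 0.3232, 0.1538]
eef_rot: [-0.001, 0.664, 0.748, 0.001]
wrist_force: [-6.7, -0.7, 4.9]
opening: 0.142
```

View pics/w9.png

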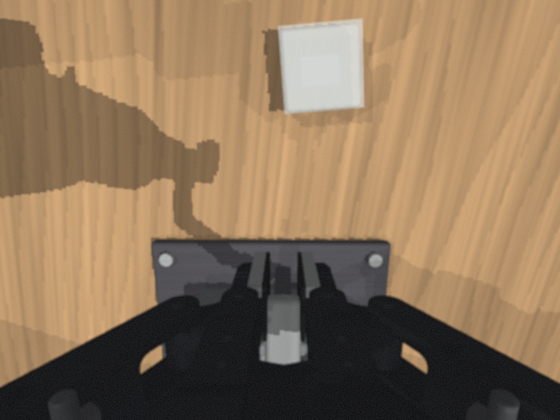

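View pics/s9c.png

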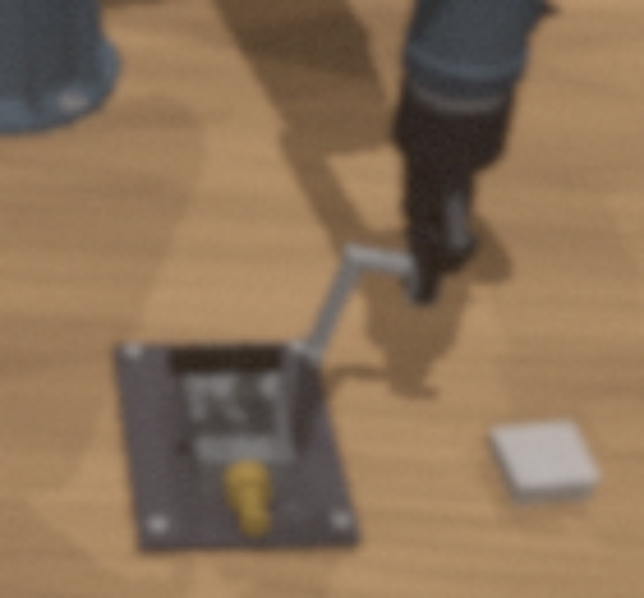

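```bash
python3 -m handwheel '[{"grip":5,"linear":[0,0,0],"rotation":[0,0,0]},{"grip":5,"linear":[0,0,0],"rotation":[0,0,0]},{"grip":5,"linear":[0,0,0],"rotation":[0,0,0]},{"grip":5,"linear":[0,0,0],"rotation":[0,0,0]},{"grip":5,"linear":[0,0,-2],"rotation":[0,0,0]},{"grip":5,"linear":[0,0,-4],"rotation":[0,0,0]},{"grip":5,"linear":[0,0,-7],"rotation":[0,0,0]},{"grip":5,"linear":[0,0,-10],"rotation":[0,0,0]},{"grip":5,"linear":[0,0,-10],"rotation":[0,0,0]}]'
python3 -m handwheel '[{"grip":5,"linear":[-4,2,0],"rotation":[0,0,0]},{"grip":5,"linear":[-8,4,0],"rotation":[0,0,0]},{"grip":5,"linear":[-12,6,0],"rotation":[0,0,0]},{"grip":5,"linear":[-15.8,7.9,0],"rotation":[0,0,0]},{"grip":5,"linear":[-15.8,7.9,0],"rotation":[0,0,0]},{"grip":5,"linear":[-15.8,7.9,0],"rotation":[0,0,0]},{"grip":5,"linear":[-15.8,7.9,0],"rotation":[0,0,0]}]'
python3 - <<'E'
from h import *
print(tcp(status.get_obs())[:3,3])
snap("wrist","w10"); j=snap("scene","s10"); cv2.imwrite("pics/s10c.png",cv2.resize(j[130:260,290:430],None,fx=4.6,fy=4.6))
E
```

```text
time_s: 11.53
eef_pos: [0.5049, 0.3229, 0.2598]
eef_rot: [0.003, 0.665, 0.747, 0.005]
wrist_force: [1.4, 0.1, 0.4]
opening: 0.585
time_s: 12.12
eef_pos: [0.5987, 0.1734, 0.252]
eef_rot: [-0.0, 0.665, 0.747, 0.0]
wrist_force: [-0.8, 0.7, 0.2]
opening: 0.586
[0.59868474 0.17340958 0.25202425]
```

View pics/w10.png

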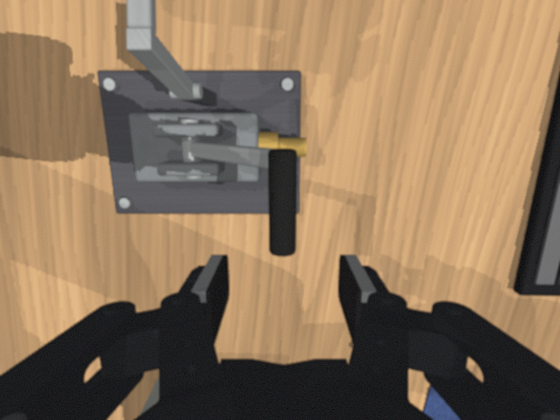

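View pics/s10c.png

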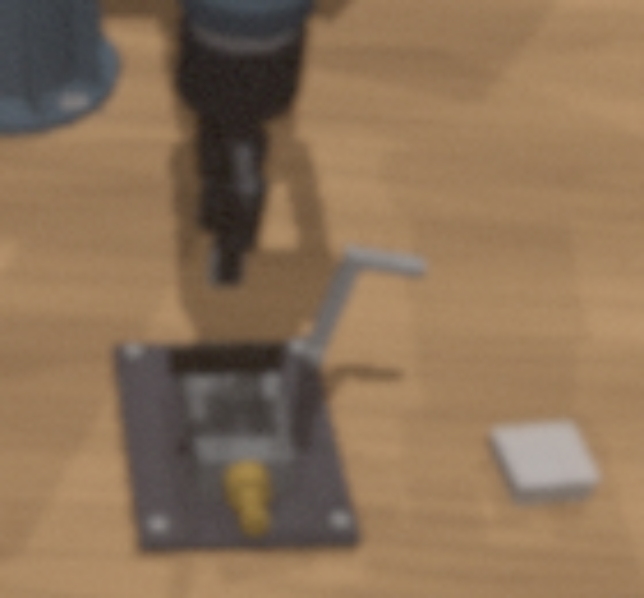

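```bash
python3 -m handwheel '[{"grip":5,"linear":[0.1,0,4],"rotation":[0,0,0]},{"grip":5,"linear":[0.1,0,8],"rotation":[0,0,0]},{"grip":5,"linear":[0.1,0,10.5],"rotation":[0,0,0]},{"grip":5,"linear":[0.1,0,10.5],"rotation":[0,0,0]},{"grip":5,"linear":[0.1,0,10.5],"rotation":[0,0,0]},{"grip":0,"linear":[0.1,0,10.5],"rotation":[0,0,0]},{"grip":0,"linear":[0.1,0,10.5],"rotation":[0,0,0]},{"grip":0,"linear":[0.1,0,10.5],"rotation":[0,0,0]},{"grip":0,"linear":[0.1,0,10.5],"rotation":[0,0,0]},{"grip":0,"linear":[0.1,0,10.5],"rotation":[0,0,0]},{"grip":0,"linear":[0.1,0,10.5],"rotation":[0,0,0]}]'
python3 - <<'E'
from h import *
T=tcp(status.get_obs());st=(.5039,.2042,.1158)
for a in np.arange(0,1.06,.1).tolist()+[.95]:
    t=.7-a
    p=pose2(*st,[.14*np.sin(t),-.04,.06+.14*np.cos(t)-.0187])[0]
    print(round(a,2),p.round(4),(T[:3,:3].T@(p-T[:3,3])*100).round(2))
snap("wrist","w11")
E
```

```text
time_s: 13.13
eef_pos: [0.5983, 0.1753, 0.1504]
eef_rot: [0.0, 0.664, 0.747, 0.0]
wrist_force: [-8.0, 0.7, 8.3]
opening: 0.209
0.0 [0.5981 0.1749 0.1484] [-0.04 -0.02  0.2 ]
0.1 [0.587  0.1736 0.1568] [-0.04 -1.13 -0.65]
0.2 [0.5752 0.1722 0.1642] [-0.03 -2.33 -1.38]
0.3 [0.5627 0.1708 0.1702] [-0.03 -3.59 -1.99]
0.4 [0.5496 0.1692 0.175 ] [-0.03 -4.9  -2.47]
0.5 [0.5361 0.1677 0.1785] [-0.03 -6.26 -2.82]
0.6 [0.5224 0.1661 0.1806] [-0.02 -7.64 -3.03]
0.7 [0.5085 0.1645 0.1813] [-0.02 -9.04 -3.1 ]
0.8 [0.4946 0.1629 0.1806] [ -0.02 -10.43  -3.03]
0.9 [0.4809 0.1613 0.1785] [ -0.02 -11.82  -2.82]
1.0 [0.4674 0.1597 0.175 ] [-1.000e-02 -1.317e+01 -2.480e+00]
0.95 [0.4741 0.1605 0.1769] [-1.00e-02 -1.25e+01 -2.67e+00]
```

View pics/w11.png

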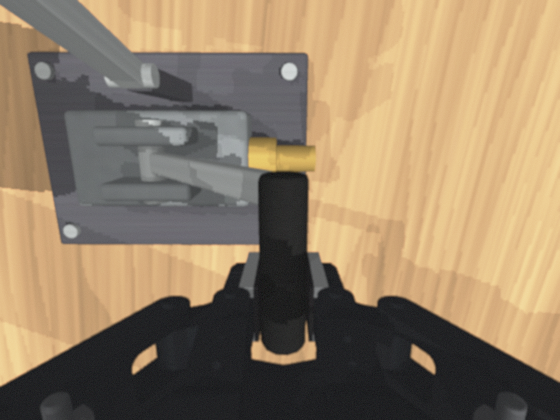

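```bash
python3 -m handwheel '[{"grip":0,"linear":[0,-0.6,-0.4],"rotation":[0,0,0]},{"grip":0,"linear":[0,-1.1,-0.8],"rotation":[0,0,0]},{"grip":0,"linear":[0,-2.3,-1.6],"rotation":[0,0,0]},{"grip":0,"linear":[0,-3.6,-2.2],"rotation":[0,0,0]},{"grip":0,"linear":[0,-4.9,-2.7],"rotation":[0,0,0]},{"grip":0,"linear":[0,-6.2,-3],"rotation":[0,0,0]},{"grip":0,"linear":[0,-7.6,-3.2],"rotation":[0,0,0]},{"grip":0,"linear":[0,-9,-3.3],"rotation":[0,0,0]},{"grip":0,"linear":[0,-10.4,-3.2],"rotation":[0,0,0]},{"grip":0,"linear":[0,-11.2,-3.1],"rotation":[0,0,0]},{"grip":0,"linear":[0,-11.2,-3.1],"rotation":[0,0,0]},{"grip":0,"linear":[0,-11.2,-3.1],"rotation":[0,0,0]}]'
```

```text
time_s: 14.18
eef_pos: [0.4945, 0.1631, 0.1871]
eef_rot: [0.007, 0.665, 0.747, 0.008]
wrist_force: [5.8, 4.4, 23.5]
opening: 0.211
```

Run:
```python
from h import *
o=status.get_obs();print({k:np.round(v,3).tolist() for k,v in o.items()})
i=snap("wrist","w12"); j=snap("scene","s12"); cv2.imwrite("pics/s12c.png",cv2.resize(j[130:260,290:430],None,fx=4.6,fy=4.6))
```

```text
{'time_s': 14.183, 'q': [0.089, 0.09, 1.803, 0.002, 1.227, -0.028], 'dq': [-0.001, 0.01, -0.012, 0.001, 0.004, -0.001], 'joint_efforts': [-0.951, -25.872, -18.957, -1.166, 2.042, -0.175], 'eef_pos': [0.495, 0.163, 0.187], 'eef_rot': [0.007, 0.665, 0.747, 0.008], 'wrist_force': [5.824, 4.41, 23.539], 'torque': [0.735, -1.17, -0.115], 'opening': 0.211}
```

View pics/w12.png

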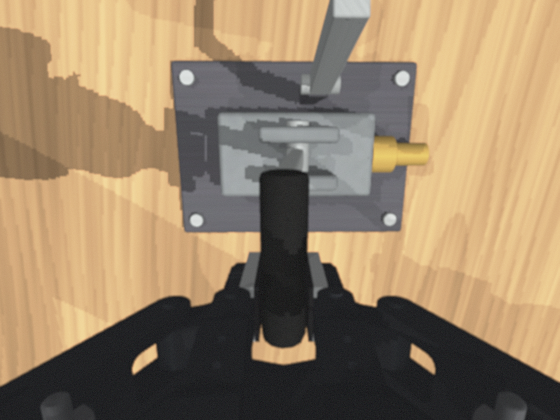

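View pics/s12c.png

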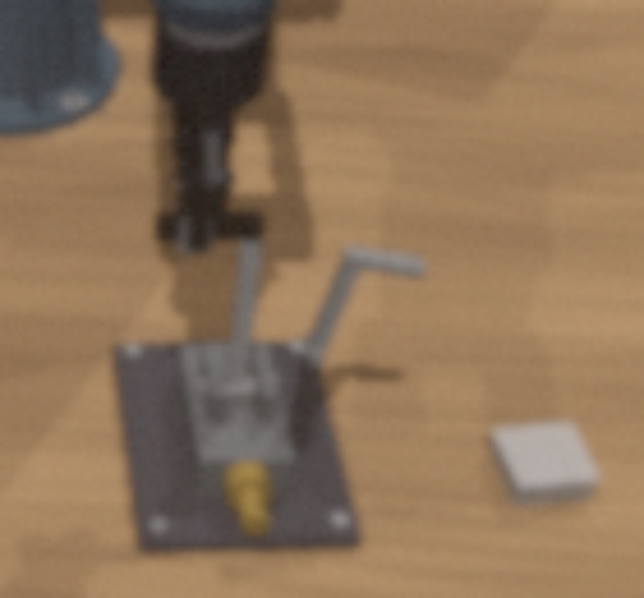

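```bash
python3 -m handwheel '[{"grip":0,"linear":[0,-0.3,-0.5],"rotation":[0,0,0]},{"grip":0,"linear":[0,-0.8,-0.6],"rotation":[0,0,0]},{"grip":0,"linear":[0,-1.3,-0.5],"rotation":[0,0,0]},{"grip":0,"linear":[0,-1.8,-0.4],"rotation":[0,0,0]},{"grip":0,"linear":[0,-1.8,-0.4],"rotation":[0,0,0]},{"grip":0,"linear":[0,-1.8,-0.4],"rotation":[0,0,0]}]'
python3 - <<'E'
from h import *
o=status.get_obs();print({k:np.round(v,3).tolist() for k,v in o.items() if k in("torque","eef_rot","wrist_force","dq")})
T=tcp(o);c,s=np.cos(.1158),np.sin(.1158);g=T[:3,3]-T[:3,2]*.0187;d=g-[.5039,.2042,.06];X=c*d[0]+s*d[1];print("stand x",X,"z",d[2],"r",np.hypot(X,d[2]),"a",.7-np.arctan2(X,d[2]))
E
```

```text
time_s: 14.78
eef_pos: [0.4737, 0.1607, 0.1853]
eef_rot: [0.004, 0.665, 0.747, 0.005]
wrist_force: [12.2, 6.0, -6.0]
opening: 0.204
{'dq': [-0.001, 0.006, -0.004, 0.001, 0.005, 0.001], 'eef_rot': [0.004, 0.665, 0.747, 0.005], 'wrist_force': [12.213, 5.953, -6.016], 'torque': [0.962, -2.476, -0.008]}
stand x -0.03522329530898579 z 0.1439919694982282 r 0.1482375384725566 a 0.9399086263758973
```

```bash
python3 -m handwheel '[{"grip":0,"linear":[0,-0.3,0],"rotation":[0,0,0]},{"grip":0,"linear":[0,-0.3,0],"rotation":[0,0,0]},{"grip":0,"linear":[0,-0.3,0],"rotation":[0,0,0]},{"grip":0,"linear":[0,-0.3,0],"rotation":[0,0,0]},{"grip":0,"linear":[0,-0.3,0],"rotation":[0,0,0]},{"grip":0,"linear":[0,-0.3,0],"rotation":[0,0,0]},{"grip":0,"linear":[0,-0.3,0],"rotation":[0,0,0]},{"grip":0,"linear":[0,-0.3,0],"rotation":[0,0,0]},{"grip":0,"linear":[0,-0.3,0],"rotation":[0,0,0]},{"grip":0,"linear":[0,-0.3,0],"rotation":[0,0,0]}]'
python3 - <<'E'
from h import *
o=status.get_obs();print({k:np.round(v,3).tolist() for k,v in o.items() if k in("torque","eef_rot","wrist_force","dq")})
T=tcp(o);c,s=np.cos(.1158),np.sin(.1158);g=T[:3,3]-T[:3,2]*.0187;d=g-[.5039,.2042,.06];X=c*d[0]+s*d[1];print("stand x",X,"z",d[2],"r",np.hypot(X,d[2]),"a",.7-np.arctan2(X,d[2]))
i=snap("wrist","w13"); j=snap("scene","s13"); t=snap("top","t13")
cv2.imwrite("pics/s13c.png",np.hstack([cv2.resize(j[130:260,290:430],None,fx=2.8,fy=2.8),cv2.resize(j[150:280,130:270],None,fx=2.8,fy=2.8)]))
E
```

```text
time_s: 15.62
eef_pos: [0.4729, 0.1606, 0.1855]
eef_rot: [0.005, 0.665, 0.747, 0.007]
wrist_force: [21.6, 8.1, -12.3]
opening: 0.203
{'dq': [-0.0, -0.002, -0.001, -0.001, -0.001, -0.0], 'eef_rot': [0.005, 0.665, 0.747, 0.007], 'wrist_force': [21.578, 8.098, -12.33], 'torque': [1.21, -3.555, 0.086]}
stand x -0.036143091965974705 z 0.14417312310633895 r 0.14863449304618517 a 0.9456301342738515
```

View pics/w13.png

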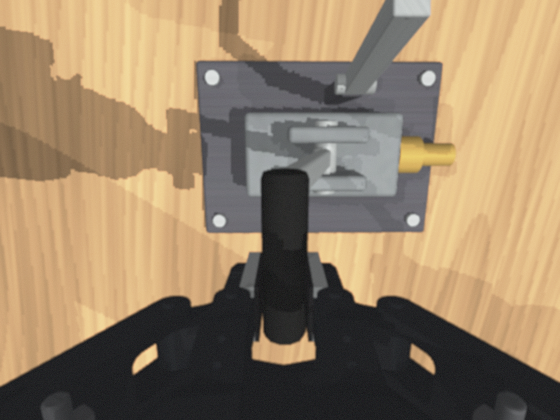

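View pics/s13c.png

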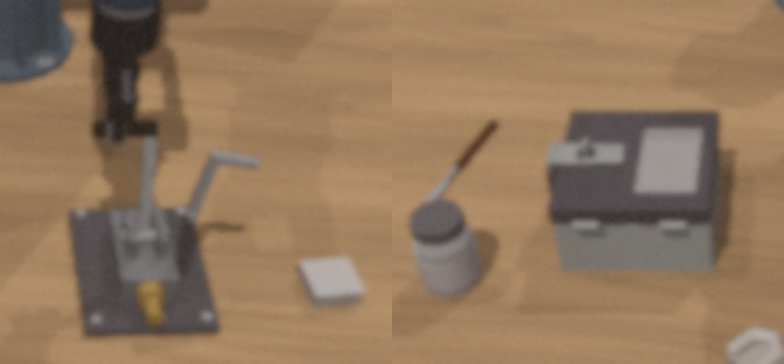

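View pics/t13.png

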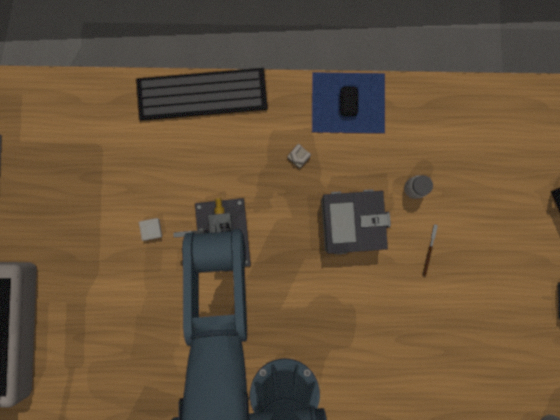

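Run:
```python
from bench import ctrl
print(ctrl.hand_in())
```

```text
the job is handed in; nothing more can be done
None
```

I finished the sequence in order and handed the job in at about 15.8 s, with the gripper still holding the lever bar fully pulled. `hand_in` gives no verdict, so these are my own last checks:

- **Hasp:** it lies flat on the lid with the staple through its slot. I pressed it down with about 12 N, and it was still flat in the last pictures.
- **Catch:** it stands at roughly 1.95 rad on the stand's left side, and it stayed there after I released it. That angle comes from the commanded path and the pictures, not a direct reading.
- **Lever:** it is at about 0.945 rad, worked out from the tool's pose. A further 3 mm of commanded pull moved it less than 1 mm and raised the wrist force by about 12 N, so I take it to be at its stop. The joint speeds were close to zero at that point.
- **Bystanders:** the cast, clear case, jar and wax knife look unmoved in the top view.

**Grip on the bar:** the bar crept about 8 mm towards the fingertips during the pull, and the vertical force reached about 24 N. I raised the tool slightly before finishing, and the grip has held firm since. The final wrist force is about 26 N, well under the 120 N limit.

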